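# Weigh the rolls, tip the pan into the tin and seal it

## Robot

A 6-joint arm with a two-finger parallel gripper is mounted at the origin on the work surface. World frame = base frame: x ahead of the robot, y to its left, z up, the work surface at z = 0. Lengths are in m, angles in degrees, forces in N, time in s.
With the tool pointing down it reaches from about 0.3 to 0.75 m from the base axis. Payload 8.5 kg.
Tool frame: the origin (TCP) lies midway between the tips of the shut fingers; the grasp point (between the pads) lies 19 mm behind it (env.hold_point_z is the distance from the TCP to the grasp point, in m); z points along the fingers, y is the line along which they close (so a half turn about z gives the same grasp; the last joint's range is limited). The gripper opens to 85 mm and grips with 20 to 120 N. Pads are 22 mm wide; open, the fingers measure 114 mm over their backs; the gripper's body (76 mm by 85 mm) begins 54 mm behind the grasp point. The pads swing forward as they close: fully open they stand 13 mm farther back than shut.
Start: joints at [-85.732, 21.807, 74.336, -0, 83.858, -12.336], TCP at [0.157, -0.527, 0.231] pointing down, gripper open.
Joint ranges: [-178.18, 178.18], [-50.72, 133.34], [12.68, 142.11], [-81.47, 261.47], [9.98, 163.14], [-165.26, 165.26]. Speed limits (degrees/s): [136.94, 136.94, 180, 180, 180, 180].

## Interface

Orientations are given as a 3x3 rotation matrix whose columns are the frame's x, y, z axes.
In Python, from rig import observe, get_image, camera_info, env gives the robot as it stands.
- The arm moves only by the tool drive_tool, never from a script. Its arguments are lists of equal length, an entry for each row: "offset": the shift along the tool's x, y, z in units of 40 mm (1.0 is 40 mm), a list of three; "turn": the turn, a rotation vector about the tool's x, y, z in units of 6 degrees (1.0 is 6 degrees), a list of three; "hand": the opening, from 0 (shut) to 1 (fully open). A call has exactly 10 rows; each row shifts and turns the commanded pose from where the row before left it, along the tool's axes as they then stand; what a row does not reach is not made up. A row lasts 1/8 s, in which the tool goes at most 62.5 mm and 10.7 degrees, less where a joint would pass 70% of its speed; a pose out of reach is approached as far as the arm can. A call is refused whole if a number of a shift passes 1 or a number of a turn 1, either way. A call with a gripper value outside its range is refused whole. The fingers move at their own pace and stop on an object; "newtons" is the grip in N (left out, the last holds). Time passes only in rows, so rows that do not move let the fingers close, or fill a call up. It gives the time, the measured TCP pose, the force, the opening and the grip force at its end, in the units of the state.
- observe(): the state, without advancing time (a new reading comes with each control period).
- get_image(name): name is "scene" or "side" or "wrist"; returns the picture (400x640x3 uint8, blue, green, red); there is no depth.
- camera_info(name): a dict with "fx", "fy", "cx", "cy" (pixels), "world_to_cam" (4x4, takes a point from world to camera coordinates). Camera axes: x right, y down, z forward; pixel columns grow to the right and rows downward; lengths in m; the calibration is good to about 2 mm. A picture is of the moment at which its call begins: read the wrist's pose just before it. camera_info takes no time and is no camera call; for the wrist camera it gives the pose at the moment of the call.
- env.close_job(): hands the job in; it is judged then, once.
The state is a dict: "time_s": time; "q": joint angles; "qvel": joint speeds; "joint_efforts": joint torques, N m; "position": TCP position; "tool_rot": TCP orientation; "ft_force": force on the tool from outside, world axes, zero at the start; "wrist_torque": the same for the moment, N m; "grip_width": finger opening in m; "gripper_force": force on a finger pad.
Only numpy, scipy, OpenCV 4.12 (cv2) and the standard library are available. Lean on these libraries where they do the work, as an engineer would, in place of code of your own. Each camera call takes 0.05 s, during which the arm holds its last target. There are 200 camera calls.

## Task

Put every bread roll from the wooden board together into the level weighing pan; then lift the pan's handle to tip the pan to 50 degrees (never past 65) and keep it there for a second so that the rolls slide into the blue tin, and gently lower the pan level again. When all the rolls are in the tin, lay the yellow cover in the tin's mouth, press it down until it lies level and flush with the rim, and let go. Leave the other things on the counter where they are.

Things in the scene. Friction and masses are not known exactly. Their poses are not given: they have to be found in the camera images.
- roll1: dark rye bread roll, a rigid rounded bar 72 (own x) x 42 (y) x 36 (z) mm, about 80 g, with pale score marks on top; origin at the centre of its underside; starts upright on the wooden board at the robot's right, whose top is 22 mm above the counter. Two to four of the four rolls are present; an absent one reads None from the start
- roll2: golden bread roll, a rigid rounded bar 72 (own x) x 42 (y) x 36 (z) mm, about 80 g, with pale score marks on top; origin at the centre of its underside; starts upright on the wooden board at the robot's right, whose top is 22 mm above the counter. Two to four of the four rolls are present; an absent one reads None from the start
- roll3: dark rye bread roll, a rigid rounded bar 72 (own x) x 42 (y) x 36 (z) mm, about 80 g, with pale score marks on top; origin at the centre of its underside; starts upright on the wooden board at the robot's right, whose top is 22 mm above the counter. Two to four of the four rolls are present; an absent one reads None from the start
- roll4: golden bread roll, a rigid rounded bar 72 (own x) x 42 (y) x 36 (z) mm, about 80 g, with pale score marks on top; origin at the centre of its underside; starts upright on the wooden board at the robot's right, whose top is 22 mm above the counter. Two to four of the four rolls are present; an absent one reads None from the start
- cover: yellow cover plate, 200 (own x) x 170 (y) x 12 (z) mm, 300 g; origin at the centre of its underside. On top a dark wooden bar handle, 100 mm along own x, 12 x 12 mm in section, centred over the plate: its underside is 30 mm and its top 42 mm above the origin; held by two posts near its ends. Starts flat on the counter at the robot's left. Fits the tin's mouth either way round with 5 mm play on every side
- station: fixed weighing station on a dark base plate; origin on the counter below the pan's hinge line. Own x runs along the hinge line, own -y points from the pan to the tin, z up. Its yaw varies by about 9 degrees. The grey scale housing stands under the pan at +y, the blue tin at -y
- pan_hinge (a point): centre of the pan's hinge line, 75 mm above the counter, the same axes as the station; fixed
- pan (a joint): tipping angle of the steel weighing pan in rad: 0 level (its stop), grows as the handle (rear end) is lifted and the mouth swings down and forward over the tin; 0.873 is 50 degrees, where the red pointer on the white discs at the hinge meets the green mark. The hinge turns about the station's x axis; it is stiff (1.2 N m) and stays where it is left; its far stop is at 1.4. The pan weighs 500 g
- pan_in (a point): centre of the pan's floor, turning with the pan (own x along the hinge line, own y from the mouth to the rear, z out of the floor). Inside the pan is 170 mm (x) x 190 mm (y); walls 35 mm high and 5 mm thick at both sides and the rear, open at the mouth (-y). With the pan level this point is 95 mm (+y) behind and 85 mm above the hinge, so 160 mm above the counter; the steel-on-crust friction lets rolls slide from about 25 to 36 degrees on
- pan_handle (a point): middle of the pan's black round bar handle, 14 mm thick, 86 mm free length, parallel to the hinge line; turns with the pan, 240 mm (+y) behind and 100 mm above the hinge when level (175 mm above the counter), with 38 mm free between it and the rear wall. It can turn in the grasp
- tin_mouth (a point): centre of the blue tin's mouth at the height of its rim, 105 mm above the counter, 120 mm from the hinge line on the -y side; the same axes as the station; fixed. The mouth is 210 mm (x) x 180 mm (y) inside walls 5 mm thick; the tin's floor lies 92 mm below the rim
- seal (a joint): black rubber sealing frame, 15 mm wide, all round inside the tin's mouth, on which the cover rests: 0 up (its top 4 mm below the rim, so the cover stands 8 mm proud), 0.008 m fully down (12 mm below the rim: the cover is flush). It needs about 9 N to go down and stays down
- sweets_jar: bystander: jar of pink sweets with a metal lid, 76 mm across, 118 mm high; origin under its centre
- cocoa_jar: bystander: brown jar with a metal lid, 76 mm across, 118 mm high; origin under its centre
- sugar_bowl: bystander: terracotta bowl, 100 mm across, 50 mm high; origin under its centre
- cup: bystander: white cup, 72 mm across, 60 mm high; origin under its centre
- small_cake: bystander: chocolate cake on a card disc 120 mm across, about 80 mm high; origin under its centre
- carton: bystander: cardboard carton 70 x 140 x 60 mm with a red band; origin under its centre
Things that resemble listed ones, but are neither listed nor needed, are in the scene too. Leave any green, pink or purple look-alike of the roll4 alone.

How it is judged (in metres and radians):
On the way, in this order (a step that is already met when the one before it is completed fails the run):
1. all the rolls lie together in the level pan (x of roll1 in the frame of pan_in between -0.09 and 0.09 m and y of roll1 in the frame of pan_in between -0.098 and 0.098 m and z of roll1 in the frame of pan_in between -0.01 and 0.08 m and x of roll2 in the frame of pan_in between -0.09 and 0.09 m and y of roll2 in the frame of pan_in between -0.098 and 0.098 m and z of roll2 in the frame of pan_in between -0.01 and 0.08 m and x of roll3 in the frame of pan_in between -0.09 and 0.09 m and y of roll3 in the frame of pan_in between -0.098 and 0.098 m and z of roll3 in the frame of pan_in between -0.01 and 0.08 m and x of roll4 in the frame of pan_in between -0.09 and 0.09 m and y of roll4 in the frame of pan_in between -0.098 and 0.098 m and z of roll4 in the frame of pan_in between -0.01 and 0.08 m and value of joint pan below 0.06 rad), for 0.3 s.
2. the pan is held tipped at 50 degrees, give or take 6 (value of joint pan between 0.768 and 0.977 rad), for 0.5 s.
3. the pan is level again and all the rolls are in the tin (x of roll1 in the frame of tin_mouth between -0.107 and 0.107 m and y of roll1 in the frame of tin_mouth between -0.092 and 0.092 m and z of roll1 in the frame of tin_mouth between -0.105 and -0.012 m and x of roll2 in the frame of tin_mouth between -0.107 and 0.107 m and y of roll2 in the frame of tin_mouth between -0.092 and 0.092 m and z of roll2 in the frame of tin_mouth between -0.105 and -0.012 m and x of roll3 in the frame of tin_mouth between -0.107 and 0.107 m and y of roll3 in the frame of tin_mouth between -0.092 and 0.092 m and z of roll3 in the frame of tin_mouth between -0.105 and -0.012 m and x of roll4 in the frame of tin_mouth between -0.107 and 0.107 m and y of roll4 in the frame of tin_mouth between -0.092 and 0.092 m and z of roll4 in the frame of tin_mouth between -0.105 and -0.012 m and value of joint pan below 0.06 rad), for 0.3 s.
At the end, for the whole second after the job is handed in: All rolls present are inside the tin below its rim, the pan is level (within 0.06 rad), and the cover lies in the tin's mouth, level within 0.04 rad, centred within 9 mm, its top flush with the rim within about 3 mm, at rest (all of step 3 and x of cover in the frame of tin_mouth between -0.009 and 0.009 m and y of cover in the frame of tin_mouth between -0.009 and 0.009 m and z of cover in the frame of tin_mouth between -0.0165 and -0.009 m and angle between cover's own z axis and vertical below 0.04 rad and linear speed of cover below 0.02 m/s); the robot touches nothing.
It fails at once if the pan is tipped past 65 degrees (value of joint pan above 1.134 rad).
It fails at once if the pan is slammed down (over 2.5 rad/s) (velocity of joint pan below -2.5 rad/s).
It fails at once if a bystander is shifted by more than 40 mm (distance of any of sweets_jar, cocoa_jar, sugar_bowl, cup, small_cake, carton from where it was at the start of the episode above 0.04 m).
Of roll1, roll2, roll3, roll4 only 2 to 4 are there at a start; the rules pass over those that are not, and their reading is None.
At some moment in a run one of roll1, roll2, roll3, roll4, cover may be knocked a few centimetres aside while the robot is not near it.
Once in a run the grip may slacken for a moment while it holds something.
It also fails if it takes over 210 s, if anything falls off the work surface, if the arm or the gripper's body presses on something with over 40 N, if the wrist force passes 120 N, or if a joint passes its speed limit or range.

## Working session

There is one attempt and no reset: what is moved stays moved. The work goes in short steps, Python scripts to look and compute and a tool call to move; the robot and the scene stay as the last step left them, time stands still between calls to the robot, and variables do not carry over. Pictures are saved under pics/ and viewed, at most 15 in all, crops included, and the job is handed in when it is done.

Besides the shell and the picture viewer there is one more tool, called after "Call:" as name(argument=value, ...) on one line, values as JSON. drive_tool: Moves the arm, as the interface text tells. Its arguments: {"type":"object","properties":{"offset":{"type":"array"},"turn":{"type":"array"},"hand":{"type":"array"},"newtons":{"type":"number"}},"required":["offset","turn","hand"]}

```bash
ls; mkdir -p pics; python3 - <<'E'
from rig import observe,get_image,camera_info,env
import cv2,numpy as np
for n in("scene","side","wrist"):
    c=camera_info(n); im=get_image(n); cv2.imwrite(f"pics/{n}0.png",im)
    print(n,c["fx"],c["cx"],c["cy"],np.round(c["world_to_cam"],3).tolist())
s=observe(); print(s); print(env.hold_point_z)
E
```

```text
pics
scene 465.7057379659248 322.0847053977678 199.41930408784648 [[-0.829, 0.56, -0.004, 0.496], [0.313, 0.458, -0.832, -0.029], [-0.464, -0.691, -0.555, 1.622], [0.0, 0.0, 0.0, 1.0]]
side 449.71797630692697 322.57083914935356 201.0441885221661 [[0.994, -0.107, 0.013, -0.568], [-0.071, -0.744, -0.665, 0.073], [0.081, 0.66, -0.747, 1.558], [0.0, 0.0, 0.0, 1.0]]
wrist 285.7430730014441 321.7998839178702 198.06123572628834 [[0.285, -0.958, -0.002, -0.549], [-0.906, -0.27, 0.326, -0.043], [-0.313, -0.091, -0.945, 0.382], [0.0, 0.0, 0.0, 1.0]]
{'time_s': 0.15, 'q': array([-8.57301214e+01,  2.18339551e+01,  7.43717828e+01, -2.59804599e-04,
        8.38585426e+01, -1.23347513e+01]), 'qvel': array([ 0.05159233, -0.0604449 , -0.12433127, -0.06071216,  0.02119481,
       -0.00088147]), 'joint_efforts': array([ 1.72877080e-03, -4.48628783e+01, -2.31343925e+01, -1.68714382e-04,
        3.78195356e-03, -1.42012891e-05]), 'position': array([ 0.15716061, -0.52683943,  0.23085407]), 'tool_rot': array([[ 9.58299357e-01,  2.85766225e-01, -8.80269775e-05],
       [ 2.85766142e-01, -9.58298733e-01,  1.11845828e-03],
       [ 2.35261461e-04, -1.09697298e-03, -9.99999371e-01]]), 'ft_force': array([-0.50905014,  0.35808326,  0.36913902]), 'wrist_torque': array([-0.04386381, -0.02278063, -0.00150478]), 'gripper_force': 0.0, 'grip_width': 0.08519438714257806}
0.0187
```

View pics/scene0.png

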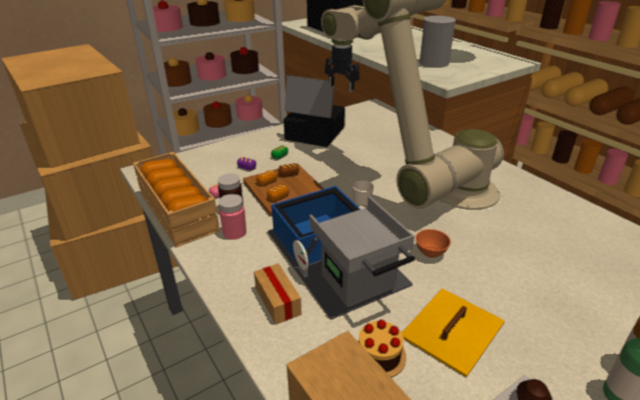

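View pics/side0.png

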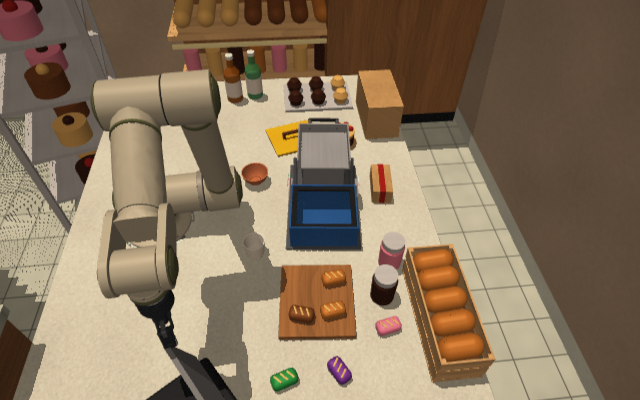

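View pics/wrist0.png

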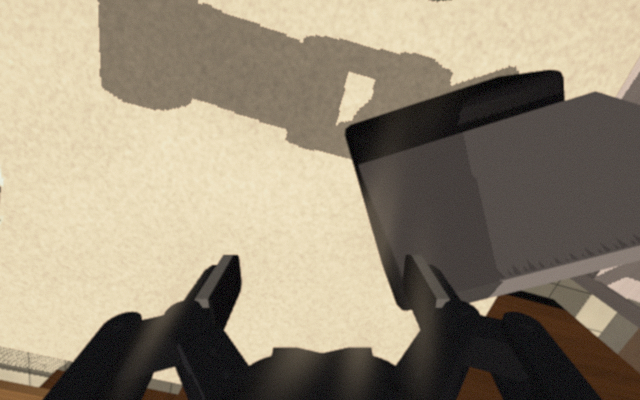

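The side view shows three rolls on the board: golden at (334,278) and (333,311), rye at (301,313). The tin is at (325,215), the pan behind it at (325,150), and the cover at about (290,135), partly hidden. In the scene view the cover's handle is at (454,322) and the pan handle at (388,262). The wrist view shows only the counter and a dark look-alike station.

```bash
cat > h.py <<'E'
import numpy as np,cv2
from rig import observe,get_image,camera_info,env
def ray(c,u,v):
    M=np.array(c["world_to_cam"]);R,t=M[:3,:3],M[:3,3]
    d=R.T@np.array([(u-c["cx"])/c["fx"],(v-c["cy"])/c["fy"],1.]);return -R.T@t,d/np.linalg.norm(d)
def onz(c,uv,z):
    o,d=ray(c,*uv);return o+d*(z-o[2])/d[2]
def tri(*cu):
    A=np.zeros((3,3));b=np.zeros(3);L=[]
    for c,uv in cu:
        o,d=ray(c,*uv);P=np.eye(3)-np.outer(d,d);A+=P;b+=P@o;L.append((o,P))
    x=np.linalg.solve(A,b);return x,max(np.linalg.norm(P@(x-o)) for o,P in L)
def proj(c,p):
    M=np.array(c["world_to_cam"]);q=M[:3,:3]@np.array(p)+M[:3,3]
    return np.array([q[0]/q[2]*c["fx"]+c["cx"],q[1]/q[2]*c["fy"]+c["cy"]])
E
python3 - <<'E'
from h import *
sc,sd=camera_info("scene"),camera_info("side")
np.set_printoptions(precision=3,suppress=True)
P={"g1":((277,192),(333,311)),"g2":((267,177),(334,278)),"g1b":((267,177),(333,311)),"g2b":((277,192),(334,278)),"rye":((289,170),(301,313))}
for k,(a,b) in P.items(): print(k,*tri((sc,a),(sd,b)),onz(sd,b,.058))
for k,uv,z in [("tin c",(325,215),.1),("tinNL",(295,190),.105),("tinR",(357,190),.105),("pan handle",(322,121),.175),("jar pink",(392,240),.118),("jar br",(384,275),.118),("cup",(254,238),.06),("bowl",(255,168),.05),("carton",(381,170),.06),("board",(317,300),.022)]: print(k,onz(sd,uv,z))
for k,uv,z in [("cover",(454,322),.042),("handle",(388,262),.175),("corners",(447,291),.012),("",(504,325),.012),("",(461,370),.012),("",(405,331),.012)]: print(k,onz(sc,uv,z))
for n in("scene","side"):
    im=cv2.imread(f"pics/{n}0.png")
    x=im[160:380,230:480] if n=="scene" else im[100:350,230:430]
    cv2.imwrite(f"pics/{n}0z.png",cv2.resize(x,None,fx=2.6,fy=2.4) if n=="side" else cv2.resize(x,None,fx=2.6,fy=2.6))
E
```

```text
g1 [ 0.548 -0.384 -0.012] 0.01457376536371735 [ 0.555 -0.427  0.058]
g2 [ 0.577 -0.341  0.086] 0.00961842545569902 [ 0.571 -0.319  0.058]
g1b [ 0.554 -0.415  0.038] 0.0029050081486841055 [ 0.555 -0.427  0.058]
g2b [ 0.572 -0.308  0.04 ] 0.0008607744224622934 [ 0.571 -0.319  0.058]
rye [ 0.464 -0.413  0.038] 0.0008695138607416701 [ 0.464 -0.424  0.058]
tin c [ 0.567 -0.106  0.1  ]
tinNL [0.477 0.009 0.105]
tinR [ 0.687 -0.011  0.105]
pan handle [0.597 0.282 0.175]
jar pink [ 0.758 -0.24   0.118]
jar br [ 0.709 -0.36   0.118]
cup [ 0.334 -0.147  0.06 ]
bowl [0.338 0.186 0.05 ]
carton [0.801 0.122 0.06 ]
board [ 0.515 -0.368  0.022]
cover [0.508 0.412 0.042]
handle [0.605 0.277 0.175]
corners [0.421 0.314 0.012]
 [0.393 0.47  0.012]
 [0.573 0.498 0.012]
 [0.6   0.351 0.012]
```

Call:
drive_tool(offset=[[0.5,0,-0.5],[0.98,-0.14,-0.3],[0.98,-0.14,-0.3],[0.98,-0.14,-0.3],[0.98,-0.14,-0.3],[0.98,-0.14,-0.3],[0.98,-0.14,-0.2],[0.98,-0.14,0],[0.98,-0.14,0],[0.98,-0.14,0]], turn=[[0,0,0],[0,0,0],[0,0,0],[0,0,0],[0,0,0],[0,0,0],[0,0,0],[0,0,0],[0,0,0],[0,0,0]], hand=[1,1,1,1,1,1,1,1,1,1])

```text
time_s: 1.4
position: [0.5011, -0.3715, 0.319]
tool_rot: [[0.958, 0.286, -0.0], [0.286, -0.958, 0.0], [-0.0, -0.001, -1.0]]
ft_force: [-0.1, -0.3, -0.7]
grip_width: 0.0855
gripper_force: 0.0
```

```bash
python3 - <<'E'
from h import *
np.set_printoptions(precision=3,suppress=True)
im=get_image("wrist");cv2.imwrite("pics/w1.png",im)
s=observe();print(s["time_s"],s["position"],s["tool_rot"])
c=camera_info("wrist");np.save("w1.npy",c,allow_pickle=True)
hsv=cv2.cvtColor(im,cv2.COLOR_BGR2HSV)
E
```

```text
1.45 [ 0.504 -0.369  0.318] [[ 0.957  0.289  0.001]
 [ 0.289 -0.957  0.002]
 [ 0.001 -0.002 -1.   ]]
```

View pics/w1.png

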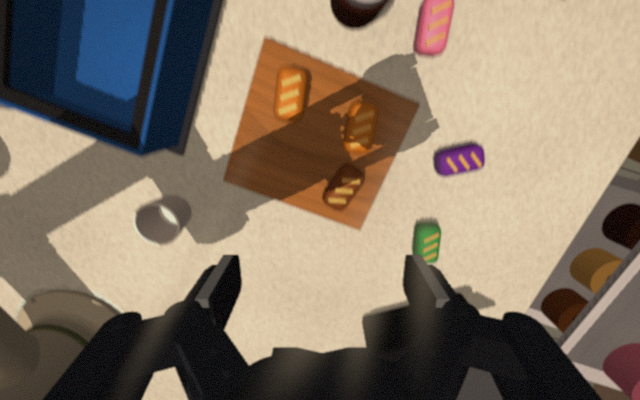

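The wrist view shows the board with rolls at (291,93) and (360,127), both golden, and (344,186), rye. The long axes run mostly up-down in the image. The tin corner is at upper left.

```bash
python3 - <<'E'
from h import *
np.set_printoptions(precision=3,suppress=True)
im=cv2.imread("pics/w1.png");c=np.load("w1.npy",allow_pickle=True).item();sd=camera_info("side");sc=camera_info("scene")
for n,w,s,e in(("g2",(291,93),(334,278),(277,192)),("g1",(360,127),(333,311),(267,177)),("rye",(344,186),(301,313),(289,170))):
    print(n,onz(c,w,.04),*tri((c,w),(sd,s),(sc,e)))
x=cv2.resize(im[50:220,260:440],None,fx=3.5,fy=3.5,interpolation=cv2.INTER_CUBIC)
x=np.uint8(255*(x/255.)**.6)
cv2.imwrite("pics/w1z.png",x)
E
```

```text
g2 [ 0.58  -0.301  0.04 ] [ 0.576 -0.304  0.041] 0.005641234712147728
g1 [ 0.565 -0.408  0.04 ] [ 0.558 -0.411  0.038] 0.007162040851344055
rye [ 0.474 -0.413  0.04 ] [ 0.467 -0.413  0.038] 0.006390431964737787
```

View pics/w1z.png

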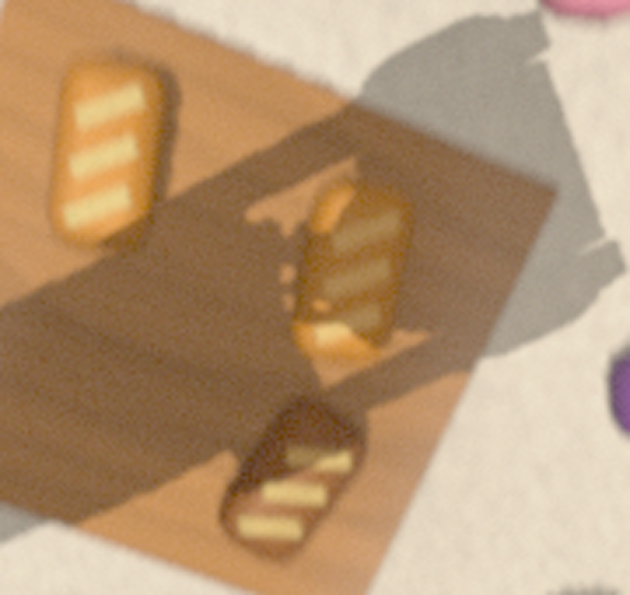

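The enlarged view shows the roll ends in crop pixels: golden2 (115,65)→(103,243), golden1 (360,185)→(340,355), rye (325,405)→(265,555).

```bash
python3 - <<'E'
from h import *
np.set_printoptions(precision=3,suppress=True)
im=get_image("wrist");cv2.imwrite("pics/w2.png",im);c=camera_info("wrist");s=observe();print(s["position"],s["tool_rot"][0,:2])
old=np.load("w1.npy",allow_pickle=True).item();sd=camera_info("side")
g=lambda p:(260+p[0]/3.5,50+p[1]/3.5)
A=cv2.cvtColor(cv2.imread("pics/w1.png"),6);B=cv2.cvtColor(im,6)
sh=cv2.phaseCorrelate(np.float32(A[:230,:]),np.float32(B[:230,:]));print(sh)
for n,a,b in(("g2",(115,65),(103,243)),("g1",(360,185),(340,355)),("rye",(325,405),(265,555))):
    a=np.add(g(a),sh[0]);b=np.add(g(b),sh[0])
    p,q=onz(c,a,.045),onz(c,b,.045);d=p-q
    print(n,(p+q)/2,np.hypot(*d[:2]),np.degrees(np.arctan2(d[1],d[0])))
# height of tin rim corners etc
E
```

```text
[ 0.503 -0.37   0.318] [0.957 0.289]
((0.20131125270569328, 1.6901509549262954), 0.16846870531638464)
g2 [ 0.574 -0.304  0.045] 0.06610428767124779 10.734831831747957
g1 [ 0.56  -0.41   0.045] 0.06766462696942778 12.41950613247942
rye [ 0.468 -0.416  0.045] 0.07258215918247643 -2.8090943439658975
```

Call:
drive_tool(offset=[[0,0,0],[0.68,-0.42,1],[0.68,-0.42,1],[0.69,-0.42,1],[0,0,1],[0,0,1],[0,0,0.8],[0,0,0.4],[0,0,0],[0,0,0]], turn=[[0,0,0.97],[0,0,0],[0,0,0],[0,0,0],[0,0,0],[0,0,0],[0,0,0],[0,0,0],[0,0,0],[0,0,0]], hand=[1,1,1,1,1,1,1,1,1,1])

```text
time_s: 2.75
position: [0.5716, -0.3079, 0.0728]
tool_rot: [[0.982, 0.187, 0.002], [0.187, -0.982, -0.002], [0.001, 0.002, -1.0]]
ft_force: [0.7, -0.3, 0.5]
grip_width: 0.0853
gripper_force: 0.0
```

```bash
python3 - <<'E'
from h import *
cv2.imwrite("pics/w3.png",get_image("wrist"))
E
```

```text
(no output)
```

View pics/w3.png

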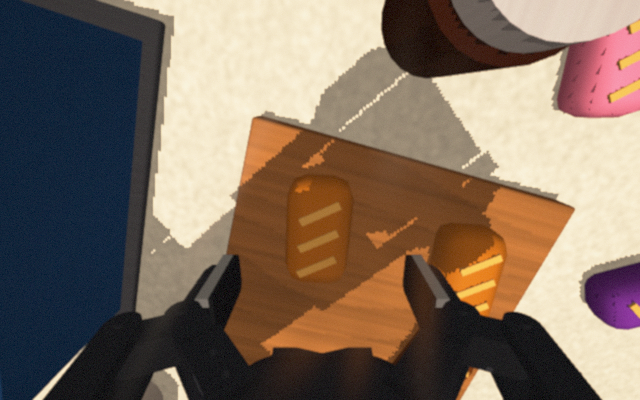

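The roll (320,230) sits centred between the fingertips (225 and 415), so I go down and grip.

Call:
drive_tool(offset=[[0.05,0.0,0.6],[0,0.0,0.65],[0,0,0],[0,0,0],[0,0,0],[0,0,0],[0,0,0],[0,0,0],[0,0,0],[0,0,0]], turn=[[0,0,0],[0,0,0],[0,0,0],[0,0,0],[0,0,0],[0,0,0],[0,0,0],[0,0,0],[0,0,0],[0,0,0]], hand=[1,1,1,0.2,0.2,0.2,0.2,0.2,0.2,0.2], newtons=35)

```text
time_s: 4.05
position: [0.5736, -0.3073, 0.0227]
tool_rot: [[0.982, 0.187, 0.002], [0.187, -0.982, -0.001], [0.001, 0.002, -1.0]]
ft_force: [-0.5, -0.2, 6.1]
grip_width: 0.0419
gripper_force: 35.6
```

Call:
drive_tool(offset=[[0,0,-0.5],[0,0,-0.9],[0,0,-0.9],[0,0,-0.9],[0.1,-0.5,-0.9],[0.2,-0.9,-0.9],[0.2,-0.9,-0.9],[0.2,-0.9,-0.9],[0.2,-0.9,-0.9],[0.2,-0.9,0]], turn=[[0,0,0],[0,0,0],[0,0,0],[0,0,0],[0,0,0],[0,0,0],[0,0,0],[0,0,0],[0,0,0],[0,0,0]], hand=[0.2,0.2,0.2,0.2,0.2,0.2,0.2,0.2,0.2,0.2])

```text
time_s: 5.3
position: [0.5793, -0.1012, 0.3326]
tool_rot: [[0.982, 0.187, 0.006], [0.187, -0.982, -0.002], [0.005, 0.003, -1.0]]
ft_force: [0.8, 0.2, -1.2]
grip_width: 0.0419
gripper_force: 35.3
```

Call:
drive_tool(offset=[[0.2,-0.9,0],[0.2,-0.9,0],[0.2,-0.9,0],[0.2,-0.9,0],[0,0,0],[0,0,0],[0,0,0],[0,0,0],[0,0,0],[0,0,0]], turn=[[0,0,0],[0,0,0],[0,0,0],[0,0,0],[0,0,0],[0,0,0],[0,0,0],[0,0,0],[0,0,0],[0,0,0]], hand=[0.2,0.2,0.2,0.2,0.2,0.2,0.2,0.2,0.2,0.2])

```text
time_s: 6.55
position: [0.5834, 0.045, 0.3293]
tool_rot: [[0.982, 0.187, 0.0], [0.187, -0.982, -0.0], [0.0, 0.0, -1.0]]
ft_force: [0.8, 0.4, 0.0]
grip_width: 0.0419
gripper_force: 35.3
```

```bash
python3 - <<'E'
from h import *
c=camera_info("wrist");cv2.imwrite("pics/w4.png",get_image("wrist"));np.save("w4.npy",c,allow_pickle=True)
E
```

```text
(no output)
```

View pics/w4.png

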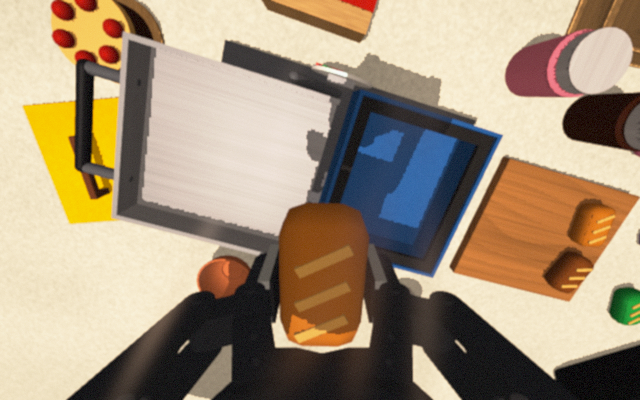

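The picture shows the pan's outer rear wall corners at (126,35) and (115,217), handle bar from (82,65) to (84,170), and tin outer corners at (500,133) and (432,275). The held roll is at (322,275).

```bash
python3 - <<'E'
from h import *
from scipy.optimize import least_squares as ls
np.set_printoptions(precision=4,suppress=True)
c=np.load("w4.npy",allow_pickle=True).item();sd=camera_info("side");sc=camera_info("scene")
pts=[((126,35),(90,195,195)),((115,217),(-90,195,195)),((500,133),(110,-215,105)),((432,275),(-110,-215,105))]
st=np.array([p for _,p in pts])/1e3
w=np.array([onz(c,uv,p[2]) for (uv,_),p in zip(pts,st)]);print(w)
def f(q):
    R=np.array([[np.cos(q[2]),-np.sin(q[2])],[np.sin(q[2]),np.cos(q[2])]]);return (st[:,:2]@R.T+q[:2]-w[:,:2]).ravel()
r=ls(f,[.58,.02,0]);q=r.x;print(q,np.degrees(q[2]),r.fun*1e3)
np.save("st.npy",q)
R=np.array([[np.cos(q[2]),-np.sin(q[2])],[np.sin(q[2]),np.cos(q[2])]])
for n,p in(("pan_in",(0,.095)),("handle",(0,.24)),("tin",(0,-.12))):print(n,R@p+q[:2])
for u in((82,65),(84,170),(83,117)):print("bar",onz(c,u,.175))
print("handle tri",tri((c,(83,117)),(sd,(322,121)),(sc,(388,262))))
print("tin corner tri",[proj(k,[*(R@np.array(p[:2])+q[:2]),p[2]]) for k in(sd,) for p in st])
hy=lambda u,v:onz(c,(u,v),.042);print("cov",hy(72,140),hy(102,196))
E
```

```text
[[ 0.6856  0.2351  0.195 ]
 [ 0.5104  0.2521  0.195 ]
 [ 0.6682 -0.1676  0.105 ]
 [ 0.4521 -0.1482  0.105 ]]
[ 0.58    0.0528 -0.0937] -5.366680388054804 [ 2.2483  3.3929 -1.7336  3.29    1.2046 -3.8845 -1.7194 -2.7983]
pan_in [0.5889 0.1474]
handle [0.6024 0.2918]
tin [ 0.5688 -0.0667]
bar [0.6535 0.2896 0.175 ]
bar [0.5486 0.2959 0.175 ]
bar [0.6046 0.2925 0.175 ]
handle tri (array([0.6036, 0.2827, 0.1784]), np.float64(0.006947980778451477))
tin corner tri [array([348.2179, 122.7226]), array([298.3637, 122.6088]), array([359.57  , 227.3561]), array([289.8213, 227.4989])]
cov [0.5402 0.4152 0.042 ] [0.458  0.3766 0.042 ]
```

Call:
drive_tool(offset=[[0,0,0],[0,0,0],[0,0,0],[-0.27,-0.89,0],[-0.27,-0.89,0],[-0.28,-0.89,0],[-0.28,-0.89,0],[0,0,1],[0,0,1],[0,0,0.7]], turn=[[0,0,0.9],[0,0,0.9],[0,0,0.9],[0,0,0],[0,0,0],[0,0,0],[0,0,0],[0,0,0],[0,0,0],[0,0,0]], hand=[0.2,0.2,0.2,0.2,0.2,0.2,0.2,0.2,0.2,0.2])

```text
time_s: 7.85
position: [0.5525, 0.1912, 0.2196]
tool_rot: [[0.996, -0.094, -0.002], [-0.094, -0.996, -0.0], [-0.002, 0.0, -1.0]]
ft_force: [0.6, -0.8, -1.3]
grip_width: 0.042
gripper_force: 35.4
```

Call:
drive_tool(offset=[[0,0,0],[0,0,0.6],[0,0,0.5],[0,0,0.2],[0,0,0],[0,0,0],[0,0,0],[0,0,-0.6],[0,0,-0.9],[0,0,-0.9]], turn=[[0,0,0],[0,0,0],[0,0,0],[0,0,0],[0,0,0],[0,0,0],[0,0,0],[0,0,0],[0,0,0],[0,0,0]], hand=[0.2,0.2,0.2,0.2,0.2,0.7,0.7,0.7,0.7,0.7])

```text
time_s: 9.1
position: [0.553, 0.1911, 0.267]
tool_rot: [[0.996, -0.094, 0.001], [-0.094, -0.996, 0.0], [0.001, -0.0, -1.0]]
ft_force: [-0.3, -0.5, -0.6]
grip_width: 0.0596
gripper_force: 0.0
```

Call:
drive_tool(offset=[[0.1,0.6,0],[0.1,1,0],[0.1,1,0],[0.1,1,0],[0.1,1,0],[0.1,1,0],[0.1,1,0],[0.1,1,0],[0.1,1,0],[0.1,1,0]], turn=[[0,0,0],[0,0,0],[0,0,0],[0,0,0],[0,0,0],[0,0,0],[0,0,0],[0,0,0],[0,0,0],[0,0,0]], hand=[0.7,0.7,0.7,0.7,0.7,0.7,0.7,1,1,1])

```text
time_s: 10.35
position: [0.5565, -0.1963, 0.2659]
tool_rot: [[0.996, -0.094, 0.001], [-0.094, -0.996, -0.0], [0.001, 0.0, -1.0]]
ft_force: [0.8, 1.0, -0.3]
grip_width: 0.0851
gripper_force: 0.0
```

Call:
drive_tool(offset=[[0.1,1,0],[0.1,1,0],[0.11,1,0],[0.11,1,0],[0.12,1,0],[0,0.37,0],[0,0,1],[0,0,1],[0,0,1],[0,0,0.5]], turn=[[0,0,0],[0,0,0],[0,0,0],[0,0,0],[0,0,0],[0,0,0],[0,0,-0.97],[0,0,-0.97],[0,0,-0.97],[0,0,0]], hand=[1,1,1,1,1,1,1,1,1,1])

```text
time_s: 11.6
position: [0.5575, -0.4095, 0.1234]
tool_rot: [[0.978, 0.21, -0.002], [0.21, -0.978, 0.002], [-0.001, -0.003, -1.0]]
ft_force: [0.9, 0.2, 0.8]
grip_width: 0.0855
gripper_force: 0.0
```

Call:
drive_tool(offset=[[0,0,0],[0,0,0],[0,0,0],[0,0,0],[0,0,0],[0,0,0],[0,0,0],[0,0,0],[0,0,0],[0,0,0]], turn=[[0,0,0],[0,0,0],[0,0,0],[0,0,0],[0,0,0],[0,0,0],[0,0,0],[0,0,0],[0,0,0],[0,0,0]], hand=[1,1,1,1,1,1,1,1,1,1])

```text
time_s: 12.85
position: [0.5579, -0.4108, 0.1253]
tool_rot: [[0.978, 0.209, 0.0], [0.209, -0.978, 0.0], [0.0, -0.0, -1.0]]
ft_force: [-0.1, -0.5, 0.6]
grip_width: 0.0853
gripper_force: 0.0
```

```bash
python3 - <<'E'
from h import *
c=camera_info("wrist");a=get_image("wrist");np.save("w5.npy",c,allow_pickle=True)
b=get_image("side");cv2.imwrite("pics/side5.png",b)
x=cv2.resize(b[90:350,230:430],(400,520));y=cv2.resize(a[60:320,180:520],(400,306))
o=np.zeros((520,800,3),np.uint8);o[:,:400]=x;o[:306,400:]=y;cv2.imwrite("pics/m5.png",o)
E
```

```text
(no output)
```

View pics/m5.png

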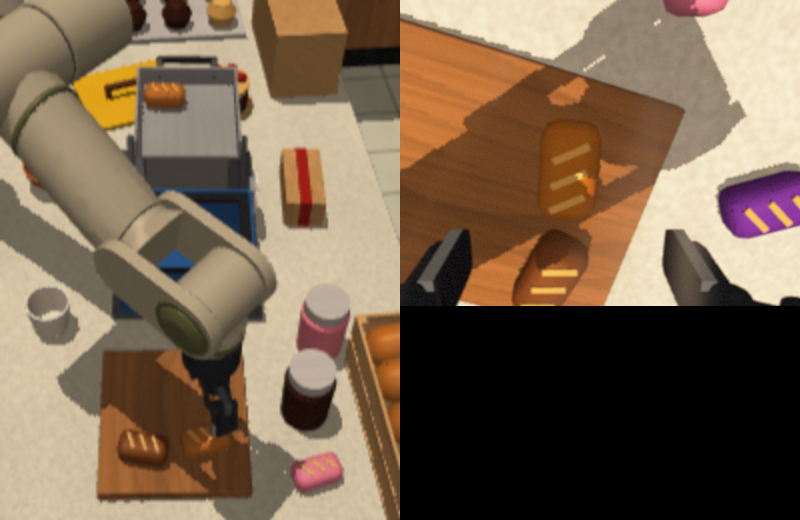

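The roll left in the pan lies near the rear-left, as intended. The next golden roll in the wrist view is at about image pixel (324,204), midway between the fingers; I check its position.

```bash
python3 - <<'E'
from h import *
c=np.load("w5.npy",allow_pickle=True).item()
g=lambda u,v:(180+(u-400)*.85,60+v*.85)
for a,b in(((572,122),(567,218)),((562,232),(535,305))):
    p,q=onz(c,g(*a),.045),onz(c,g(*b),.045);d=p-q
    print((p+q)/2,p,q,np.hypot(*d[:2]),np.degrees(np.arctan2(d[1],d[0])))
E
```

```text
[ 0.55735233 -0.41298743  0.045     ] [ 0.5932197  -0.40706553  0.045     ] [ 0.52148497 -0.41890934  0.045     ] 0.07270589803877171 9.375274034719764
[ 0.47327162 -0.41379345  0.045     ] [ 0.50907875 -0.41768704  0.045     ] [ 0.4374645  -0.40989987  0.045     ] 0.0720363810340176 -6.205830579320092
```

Call:
drive_tool(offset=[[0,0.05,0.9],[0,0,0.9],[0,0,0.65],[0,0,0],[0,0,0],[0,0,0],[0,0,0],[0,0,0],[0,0,-0.8],[0,0,-1]], turn=[[0,0,0.3],[0,0,0],[0,0,0],[0,0,0],[0,0,0],[0,0,0],[0,0,0],[0,0,0],[0,0,0],[0,0,0]], hand=[1,1,1,1,0.2,0.2,0.2,0.2,0.2,0.2], newtons=35)

```text
time_s: 14.2
position: [0.5578, -0.4125, 0.0994]
tool_rot: [[0.984, 0.178, -0.002], [0.178, -0.984, 0.002], [-0.001, -0.002, -1.0]]
ft_force: [0.1, -0.1, -0.4]
grip_width: 0.042
gripper_force: 35.5
```

Call:
drive_tool(offset=[[0,0,-1],[0,0,-1],[0,0,-1],[0,0,-1],[0.03,-1,0],[0.03,-1,0],[0.03,-1,0],[0.03,-1,0],[0.03,-1,0],[0.03,-1,0]], turn=[[0,0,0.87],[0,0,0.87],[0,0,0.87],[0,0,0],[0,0,0],[0,0,0],[0,0,0],[0,0,0],[0,0,0],[0,0,0]], hand=[0.2,0.2,0.2,0.2,0.2,0.2,0.2,0.2,0.2,0.2])

```text
time_s: 15.45
position: [0.588, -0.1732, 0.2594]
tool_rot: [[0.996, -0.095, 0.0], [-0.095, -0.996, 0.0], [0.0, -0.0, -1.0]]
ft_force: [0.4, 0.5, -1.8]
grip_width: 0.042
gripper_force: 35.5
```

Call:
drive_tool(offset=[[0.03,-1,0],[0.03,-1,0],[0.03,-1,0],[0.03,-1,0],[0.03,-1,0],[0.03,-1,0],[0.03,-1,0],[0.03,-1,0],[0.03,-1,0],[0,0,0]], turn=[[0,0,0],[0,0,0],[0,0,0],[0,0,0],[0,0,0],[0,0,0],[0,0,0],[0,0,0],[0,0,0],[0,0,0]], hand=[0.2,0.2,0.2,0.2,0.2,0.2,0.2,0.2,0.2,0.2])

```text
time_s: 16.7
position: [0.6324, 0.1853, 0.259]
tool_rot: [[0.996, -0.091, -0.0], [-0.091, -0.996, 0.0], [-0.0, -0.0, -1.0]]
ft_force: [-0.8, -1.2, -0.9]
grip_width: 0.0416
gripper_force: 35.5
```

Call:
drive_tool(offset=[[0,0,0.8],[0,0,0.8],[0,0,0.5],[0,0,0.2],[0,0,0],[0,0,0],[0,0,0],[0,0,-0.6],[0,0,-0.9],[0,0,-0.9]], turn=[[0,0,0],[0,0,0],[0,0,0],[0,0,0],[0,0,0],[0,0,0],[0,0,0],[0,0,0],[0,0,0],[0,0,0]], hand=[0.2,0.2,0.2,0.2,0.2,0.7,0.7,0.7,0.7,0.7])

```text
time_s: 17.95
position: [0.6327, 0.1828, 0.2646]
tool_rot: [[0.996, -0.094, 0.0], [-0.094, -0.996, 0.0], [0.0, -0.0, -1.0]]
ft_force: [-0.5, -0.6, -0.7]
grip_width: 0.0598
gripper_force: 0.0
```

Call:
drive_tool(offset=[[-0.16,0.6,0],[-0.16,1,0],[-0.16,1,0],[-0.16,1,0],[-0.16,1,0],[-0.16,1,0],[-0.16,1,0],[-0.16,1,0],[-0.16,1,0],[-0.16,1,0]], turn=[[0,0,0],[0,0,0],[0,0,0],[0,0,0],[0,0,0],[0,0,0],[0,0,0],[0,0,0],[0,0,0],[0,0,0]], hand=[0.7,0.7,0.7,0.7,0.7,0.7,0.7,1,1,1])

```text
time_s: 19.2
position: [0.5324, -0.1947, 0.2637]
tool_rot: [[0.996, -0.094, 0.001], [-0.094, -0.996, -0.0], [0.001, 0.0, -1.0]]
ft_force: [0.8, -0.3, -0.2]
grip_width: 0.0853
gripper_force: 0.0
```

Call:
drive_tool(offset=[[-0.18,0.93,0],[-0.18,0.93,0],[-0.18,0.93,0],[-0.18,0.93,0],[-0.18,0.92,0],[-0.18,0.92,0.5],[0,0,1],[0,0,1],[0,0,1],[0,0,0]], turn=[[0,0,0],[0,0,0],[0,0,0],[0,0,0],[0,0,0],[0,0,0],[0,0,0],[0,0,0],[0,0,0],[0,0,0]], hand=[1,1,1,1,1,1,1,1,1,1])

```text
time_s: 20.45
position: [0.4681, -0.4099, 0.1212]
tool_rot: [[0.996, -0.095, -0.003], [-0.095, -0.996, 0.004], [-0.004, -0.004, -1.0]]
ft_force: [-0.7, -0.4, 0.5]
grip_width: 0.0854
gripper_force: 0.0
```

```bash
python3 - <<'E'
from h import *
get_image("side");c=camera_info("wrist");a=get_image("wrist");np.save("w6.npy",c,allow_pickle=True)
b=get_image("side");cv2.imwrite("pics/side6.png",b)
x=cv2.resize(b[90:350,230:430],(400,520));y=cv2.resize(a[60:320,180:520],(400,306))
o=np.zeros((520,800,3),np.uint8);o[:,:400]=x;o[:306,400:]=y;cv2.imwrite("pics/m6.png",o)
E
```

```text
(no output)
```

View pics/m6.png

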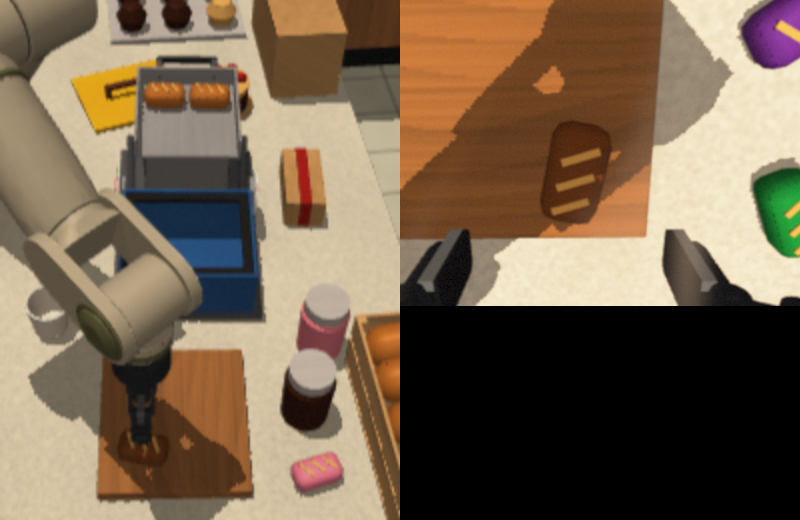

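Both golden rolls lie side by side in the pan. The rye roll is at crop (577,171), tilted slightly right.

```bash
python3 - <<'E'
from h import *
c=np.load("w6.npy",allow_pickle=True).item();print(observe()["position"])
g=lambda u,v:(180+(u-400)*.85,60+v*.85)
p,q=onz(c,g(582,122),.045),onz(c,g(571,222),.045);d=p-q
print((p+q)/2,np.hypot(*d[:2]),np.degrees(np.arctan2(d[1],d[0])))
E
```

```text
[ 0.46949153 -0.41153134  0.12546135]
[ 0.46632341 -0.41746992  0.045     ] 0.07572604291971673 -10.779443903580495
```

Call:
drive_tool(offset=[[-0.04,0.1,0.9],[0,0,0.9],[0,0,0.65],[0,0,0],[0,0,0],[0,0,0],[0,0,0],[0,0,0],[0,0,-0.8],[0,0,-1]], turn=[[0,0,0.8],[0,0,0],[0,0,0],[0,0,0],[0,0,0],[0,0,0],[0,0,0],[0,0,0],[0,0,0],[0,0,0]], hand=[1,1,1,1,0.2,0.2,0.2,0.2,0.2,0.2], newtons=35)

```text
time_s: 21.85
position: [0.4666, -0.4144, 0.0981]
tool_rot: [[0.984, -0.177, -0.001], [-0.177, -0.984, 0.001], [-0.001, -0.001, -1.0]]
ft_force: [0.4, -0.6, -0.1]
grip_width: 0.0429
gripper_force: 34.5
```

Call:
drive_tool(offset=[[0,0,-1],[0,0,-1],[0,0,-1],[0,0,-1],[0.12,-0.96,0],[0.12,-0.96,0],[0.12,-0.96,0],[0.12,-0.96,0],[0.12,-0.96,0],[0.12,-0.96,0]], turn=[[0,0,-0.8],[0,0,0],[0,0,0],[0,0,0],[0,0,0],[0,0,0],[0,0,0],[0,0,0],[0,0,0],[0,0,0]], hand=[0.2,0.2,0.2,0.2,0.2,0.2,0.2,0.2,0.2,0.2])

```text
time_s: 23.1
position: [0.5173, -0.1866, 0.2579]
tool_rot: [[0.996, -0.094, 0.001], [-0.094, -0.996, -0.0], [0.001, 0.0, -1.0]]
ft_force: [0.6, 0.1, -0.8]
grip_width: 0.0428
gripper_force: 34.5
```

Call:
drive_tool(offset=[[0.12,-0.96,0],[0.12,-0.96,0],[0.12,-0.96,0],[0.12,-0.96,0],[0.12,-0.96,0],[0.13,-0.95,0],[0.13,-0.95,0],[0.13,-0.95,0],[0,0,0],[0,0,0]], turn=[[0,0,0],[0,0,0],[0,0,0],[0,0,0],[0,0,0],[0,0,0],[0,0,0],[0,0,0],[0,0,0],[0,0,0]], hand=[0.2,0.2,0.2,0.2,0.2,0.2,0.2,0.2,0.2,0.2])

```text
time_s: 24.35
position: [0.5854, 0.1125, 0.2576]
tool_rot: [[0.996, -0.094, 0.0], [-0.094, -0.996, -0.0], [0.0, 0.0, -1.0]]
ft_force: [0.3, 0.7, -0.7]
grip_width: 0.043
gripper_force: 34.5
```

Call:
drive_tool(offset=[[0,0,0.8],[0,0,0.8],[0,0,0.5],[0,0,0.17],[0,0,0],[0,0,0],[0,0,0],[0,0,-0.6],[0,0,-0.9],[0,0,-0.9]], turn=[[0,0,0],[0,0,0],[0,0,0],[0,0,0],[0,0,0],[0,0,0],[0,0,0],[0,0,0],[0,0,0],[0,0,0]], hand=[0.2,0.2,0.2,0.2,0.2,0.65,0.65,0.65,0.65,0.65])

```text
time_s: 25.6
position: [0.5855, 0.113, 0.2641]
tool_rot: [[0.996, -0.094, 0.001], [-0.094, -0.996, -0.0], [0.001, -0.0, -1.0]]
ft_force: [0.8, -0.2, -0.1]
grip_width: 0.0558
gripper_force: 0.0
```

Call:
drive_tool(offset=[[0,-0.5,-0.5],[0,-0.9,-0.5],[0,-0.9,0],[0,-0.9,0],[0,0,0],[0,0,0],[0,0,0],[0,0,0],[0,0,0],[0,0,0]], turn=[[0,0,0],[0,0,0],[0,0,0],[0,0,0],[0,0,0],[0,0,0],[0,0,0],[0,0,0],[0,0,0],[0,0,0]], hand=[0.65,0.65,0.65,0.65,0.65,0.65,0.65,0.65,0.65,0.65])

```text
time_s: 26.85
position: [0.5977, 0.2402, 0.3025]
tool_rot: [[0.996, -0.095, -0.0], [-0.095, -0.996, 0.0], [-0.0, 0.0, -1.0]]
ft_force: [0.3, 1.2, 0.5]
grip_width: 0.0554
gripper_force: 0.0
```

```bash
python3 - <<'E'
from h import *
c=camera_info("wrist");cv2.imwrite("pics/w7.png",get_image("wrist"));np.save("w7.npy",c,allow_pickle=True)
E
```

```text
(no output)
```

View pics/w7.png

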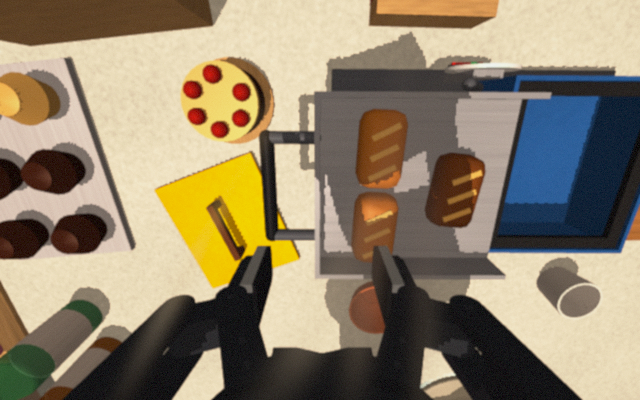

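All three rolls lie in the level pan. The handle bar runs from (267,140) to (271,235), and the cover's bar from (211,202) to (239,256). Now I triangulate the handle and compute the arc.

```bash
python3 - <<'E'
from h import *
np.set_printoptions(precision=4,suppress=True)
c4=np.load("w4.npy",allow_pickle=True).item();c=np.load("w7.npy",allow_pickle=True).item()
print(tri((c4,(83,117)),(c,(269,187))),onz(c,(269,187),.175))
a,b=onz(c,(267,142),.175),onz(c,(271,234),.175);print(a,b,np.degrees(np.arctan2(*(a-b)[1::-1])))
print("pan rear corners",onz(c,(316,94),.195),onz(c,(316,277),.195))
for th in(5,):
  P=np.array([[.26*np.cos(np.radians(22.6199+t)),.26*np.sin(np.radians(22.6199+t))] for t in range(0,51,5)])
  print(np.round(-np.diff(P,axis=0)/.04,2))
a,b=onz(c,(211,202),.042),onz(c,(239,256),.042);print("cover bar",a,b,(a+b)/2,np.degrees(np.arctan2(*(a-b)[1::-1])))
s=observe();print(s["position"],s["tool_rot"][:2,:2])
E
```

```text
(array([0.6049, 0.2913, 0.1765]), np.float64(3.3770040511954865e-05)) [0.6045 0.2916 0.175 ]
[0.6483 0.2867 0.175 ] [0.5535 0.2975 0.175 ] -6.517567575788784
pan rear corners [0.6857 0.2363 0.195 ] [0.5103 0.2542 0.195 ]
[[ 0.24 -0.51]
 [ 0.28 -0.49]
 [ 0.33 -0.46]
 [ 0.37 -0.43]
 [ 0.4  -0.4 ]
 [ 0.44 -0.36]
 [ 0.47 -0.32]
 [ 0.49 -0.28]
 [ 0.51 -0.24]
 [ 0.53 -0.19]]
cover bar [0.552  0.4113 0.042 ] [0.4571 0.3868 0.042 ] [0.5045 0.399  0.042 ] 14.421108599072799
[0.5977 0.2402 0.3025] [[ 0.9955 -0.0945]
 [-0.0945 -0.9955]]
```

Call:
drive_tool(offset=[[0,-0.65,0],[0,-0.64,0],[0,0,0.8],[0,0,0.9],[0,0,0.9],[0,0,0.7],[0,0,0.34],[0,0,0],[0,0,0],[0,0,0]], turn=[[0,0,0],[0,0,0],[0,0,0],[0,0,0],[0,0,0],[0,0,0],[0,0,0],[0,0,0],[0,0,0],[0,0,0]], hand=[0.5,0.5,0.5,0.5,0.5,0.5,0.5,0.5,0.5,0.5])

```text
time_s: 28.15
position: [0.6029, 0.2918, 0.1581]
tool_rot: [[0.996, -0.094, 0.002], [-0.094, -0.996, 0.001], [0.002, -0.001, -1.0]]
ft_force: [0.0, -0.6, 0.1]
grip_width: 0.0427
gripper_force: 0.0
```

Call:
drive_tool(offset=[[0,0,0],[0,0,0],[0,0,0],[0,0,0],[0,0,0],[0,0,0],[0,0,0],[0,0,0],[0,0,0],[0,0,0]], turn=[[0,0,0],[0,0,0],[0,0,0],[0,0,0],[0,0,0],[0,0,0],[0,0,0],[0,0,0],[0,0,0],[0,0,0]], hand=[0.4,0.3,0.2,0,0,0,0,0,0,0], newtons=50)

```text
time_s: 29.4
position: [0.6026, 0.2921, 0.1571]
tool_rot: [[0.996, -0.094, 0.0], [-0.094, -0.996, 0.001], [0.0, -0.001, -1.0]]
ft_force: [0.2, 5.4, 3.2]
grip_width: 0.0123
gripper_force: 48.9
```

Call:
drive_tool(offset=[[0,0.12,-0.25],[0,0.12,-0.26],[0,0.14,-0.25],[0,0.14,-0.24],[0,0,0],[0,0,0],[0,0,0],[0,0,0],[0,0,0],[0,0,0]], turn=[[0,0,0],[0,0,0],[0,0,0],[0,0,0],[0,0,0],[0,0,0],[0,0,0],[0,0,0],[0,0,0],[0,0,0]], hand=[0,0,0,0,0,0,0,0,0,0])

```text
time_s: 30.65
position: [0.6006, 0.2717, 0.1974]
tool_rot: [[0.996, -0.094, 0.001], [-0.094, -0.996, 0.002], [0.001, -0.002, -1.0]]
ft_force: [-1.1, 5.8, 4.9]
grip_width: 0.0119
gripper_force: 49.7
```

```bash
python3 - <<'E'
from h import *
a=get_image("wrist");b=get_image("side");s=get_image("scene")
o=np.zeros((600,800,3),np.uint8);o[:250,:400]=cv2.resize(a,(400,250));o[:300,400:]=cv2.resize(s[170:320,250:450],(400,300));o[300:600,:400]=cv2.resize(b[100:250,230:430],(400,300));o[300:600,400:]=cv2.resize(a[20:220,200:466],(400,300))
cv2.imwrite("pics/m8.png",o)
E
```

```text
(no output)
```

View pics/m8.png

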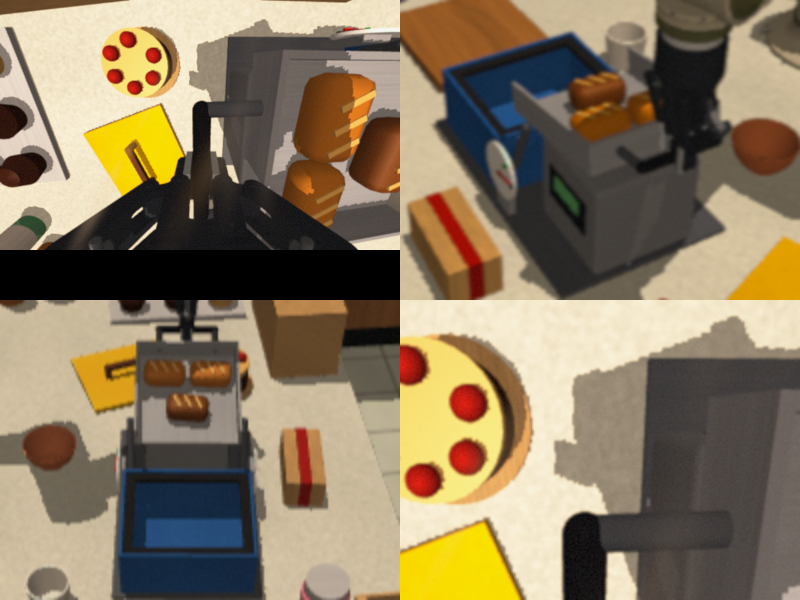

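The pan has tipped about 10° with the bar firmly between the fingers and the rolls still in place; I continue the arc to 50°.

Call:
drive_tool(offset=[[0,0.33,-0.46],[0,0.37,-0.43],[0,0.4,-0.4],[0,0.44,-0.36],[0,0.47,-0.32],[0,0.49,-0.28],[0,0.51,-0.24],[0,0.53,-0.19],[0,0,0],[0,0,0]], turn=[[0,0,0],[0,0,0],[0,0,0],[0,0,0],[0,0,0],[0,0,0],[0,0,0],[0,0,0],[0,0,0],[0,0,0]], hand=[0,0,0,0,0,0,0,0,0,0])

```text
time_s: 32.05
position: [0.5866, 0.13, 0.3083]
tool_rot: [[0.996, -0.095, 0.005], [-0.095, -0.996, -0.0], [0.005, -0.0, -1.0]]
ft_force: [-8.7, 2.8, 22.2]
grip_width: 0.012
gripper_force: 53.7
```

Call:
drive_tool(offset=[[0,0,0],[0,0,0],[0,0,0],[0,0,0],[0,0,0],[0,0,0],[0,0,0],[0,0,0],[0,0,0],[0,0,0]], turn=[[0,0,0],[0,0,0],[0,0,0],[0,0,0],[0,0,0],[0,0,0],[0,0,0],[0,0,0],[0,0,0],[0,0,0]], hand=[0,0,0,0,0,0,0,0,0,0])

```text
time_s: 33.3
position: [0.5867, 0.1301, 0.3082]
tool_rot: [[0.996, -0.094, 0.005], [-0.094, -0.996, -0.0], [0.005, -0.0, -1.0]]
ft_force: [-7.6, 3.5, 22.7]
grip_width: 0.0122
gripper_force: 53.7
```

```bash
python3 - <<'E'
from h import *
a=get_image("wrist");b=get_image("side");s=get_image("scene")
o=np.zeros((600,800,3),np.uint8);o[:250,:400]=cv2.resize(a,(400,250));o[:300,400:]=cv2.resize(s[170:320,250:450],(400,300));o[300:600,:400]=cv2.resize(b[100:250,230:430],(400,300));o[300:600,400:]=cv2.resize(s[225:300,270:370],(400,300))
cv2.imwrite("pics/m9.png",o)
E
```

```text
(no output)
```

View pics/m9.png

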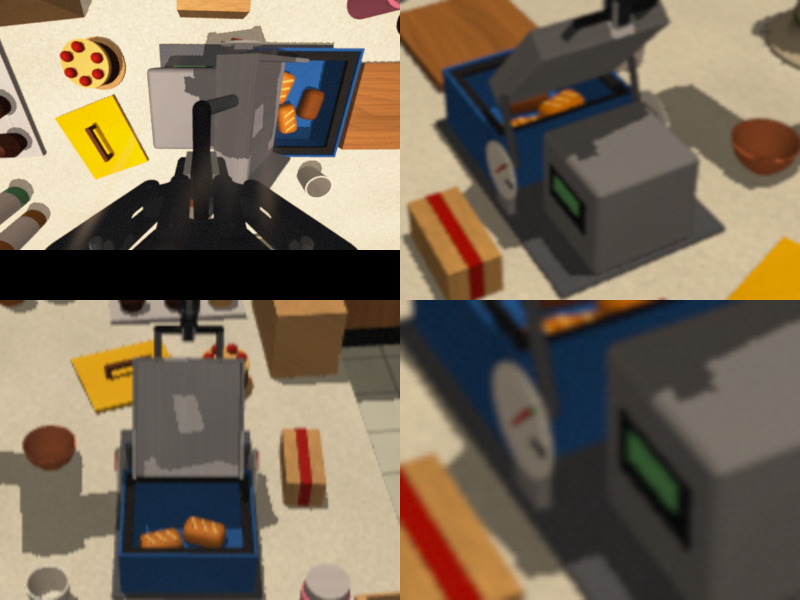

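The rolls have slid into the tin: the wrist view shows three in it and the tipped pan empty. I lower the pan along the same arc.

Call:
drive_tool(offset=[[0,-0.26,0.09],[0,-0.27,0.1],[0,-0.51,0.24],[0,-0.49,0.28],[0,-0.47,0.32],[0,-0.44,0.36],[0,-0.4,0.4],[0,-0.37,0.43],[0,-0.17,0.23],[0,-0.16,0.23]], turn=[[0,0,0],[0,0,0],[0,0,0],[0,0,0],[0,0,0],[0,0,0],[0,0,0],[0,0,0],[0,0,0],[0,0,0]], hand=[0,0,0,0,0,0,0,0,0,0])

```text
time_s: 34.7
position: [0.6006, 0.2704, 0.1971]
tool_rot: [[0.996, -0.095, 0.0], [-0.095, -0.996, -0.002], [0.0, 0.002, -1.0]]
ft_force: [-1.4, -1.2, 5.9]
grip_width: 0.0121
gripper_force: 57.2
```

Call:
drive_tool(offset=[[0,-0.14,0.24],[0,-0.14,0.25],[0,-0.12,0.26],[0,-0.06,0.13],[0,-0.06,0.12],[0,0,0.03],[0,0,0.03],[0,0,0],[0,0,0],[0,0,0]], turn=[[0,0,0],[0,0,0],[0,0,0],[0,0,0],[0,0,0],[0,0,0],[0,0,0],[0,0,0],[0,0,0],[0,0,0]], hand=[0,0,0,0,0,0,0,0,0,0])

```text
time_s: 35.95
position: [0.6027, 0.2919, 0.1548]
tool_rot: [[0.996, -0.094, 0.001], [-0.094, -0.996, 0.001], [0.001, -0.001, -1.0]]
ft_force: [2.7, 2.0, 2.7]
grip_width: 0.0123
gripper_force: 59.0
```

Call:
drive_tool(offset=[[0,0,0],[0,0,0],[0,0,0],[0,0,-0.5],[0,0,-1],[0,0,-1],[0,0,-1],[0,0,-0.3],[-0.5,0,0],[0,0,0]], turn=[[0,0,0],[0,0,0],[0,0,0],[0,0,0],[0,0,0],[0,0,-0.8],[0,0,-0.8],[0,0,-0.8],[0,0,-0.8],[0,0,0]], hand=[0.2,0.4,0.5,0.5,0.5,0.5,0.5,0.5,0.5,0.5])

```text
time_s: 37.2
position: [0.5821, 0.2887, 0.3071]
tool_rot: [[0.971, 0.238, 0.0], [0.238, -0.971, 0.0], [0.0, -0.0, -1.0]]
ft_force: [-0.6, -0.6, 0.2]
grip_width: 0.0429
gripper_force: 0.0
```

```bash
python3 - <<'E'
from h import *
get_image("side");c=camera_info("wrist");a=get_image("wrist");cv2.imwrite("pics/w10.png",a);np.save("w10.npy",c,allow_pickle=True)
s=get_image("scene")
o=a.copy();o[230:400,:240]=cv2.resize(s[185:285,250:391],(240,170));cv2.imwrite("pics/m10.png",cv2.resize(o,(800,500)))
print(observe()["position"])
E
```

```text
[0.58315203 0.28861205 0.30621899]
```

View pics/m10.png

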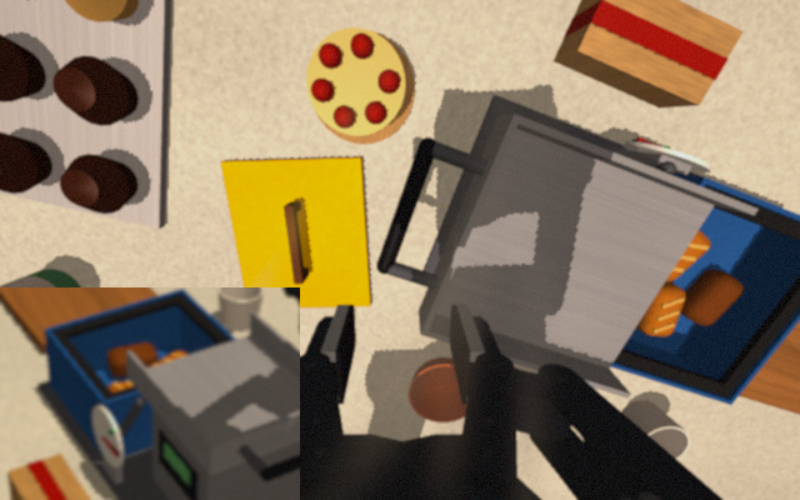

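The pan looks level and empty. The rolls lie in the tin at about (690,290) in this view. The cover's plate spans (222,161), (362,156) and (371,305), with its bar at (297,242).

```bash
python3 - <<'E'
from h import *
np.set_printoptions(precision=4,suppress=True)
c=np.load("w10.npy",allow_pickle=True).item();c7=np.load("w7.npy",allow_pickle=True).item()
print("handle",onz(c,(326,166),.175),"proj of expected",proj(c,(.6035,.2915,.175)))
q=np.load("st.npy");cs,sn=np.cos(q[2]),np.sin(q[2])
for a in(0,5,10):
    t=np.radians(22.62+a);y=.26*np.cos(t);z=.075+.26*np.sin(t);print(a,proj(c,(q[0]-sn*y,q[1]+cs*y,z)))
for n,cc in(("w7",c7),("w10",c)):
    im=cv2.imread(f"pics/{n}.png");h=cv2.cvtColor(im,40)
    m=cv2.inRange(h,(20,150,110),(32,255,255));k,l,st,_=cv2.connectedComponentsWithStats(m)
    P=[]
    i=1+np.argmax(st[1:,4]);m=np.uint8(l==i)*255;m=cv2.morphologyEx(m,cv2.MORPH_CLOSE,np.ones((25,25)))
    ct=max(cv2.findContours(m,0,1)[0],key=cv2.contourArea)[:,0]
    W=np.array([onz(cc,p,.012)[:2] for p in ct.astype(float)],np.float32)*1000
    r=cv2.minAreaRect(W);print(n,st[i],r,cv2.boxPoints(r).tolist())
o,d=(291/1.25,202/1.25),(302/1.25,282/1.25)
a,b=onz(c,o,.042),onz(c,d,.042);print("bar",a,b,(a+b)/2,np.degrees(np.arctan2(*(a-b)[1::-1])))
print("bar height",tri((c7,(225,229)),(c,(237.5,194))))
E
```

```text
handle [0.605  0.2897 0.175 ] proj of expected [323.8701 167.0842]
0 [323.3537 168.0506]
5 [333.3796 176.4874]
10 [346.7562 186.5326]
w7 [ 155  153  144  135 9082] ((498.2496337890625, 402.2777404785156), (199.73780822753906, 170.17657470703125), 15.408468246459961) [[379.362548828125, 457.7725830078125], [424.5782470703125, 293.71282958984375], [617.13671875, 346.78289794921875], [571.9210205078125, 510.8426513671875]]
w10 [  177   126   120   121 11892] ((498.94305419921875, 402.75555419921875), (198.86749267578125, 169.4194793701172), 15.231582641601562) [[380.7471923828125, 458.3662414550781], [425.2572326660156, 294.8981628417969], [617.138916015625, 347.1448669433594], [572.62890625, 510.6129455566406]]
bar [0.551  0.4133 0.042 ] [0.4534 0.386  0.042 ] [0.5022 0.3996 0.042 ] 15.645783683784634
bar height (array([0.504 , 0.4002, 0.04  ]), np.float64(0.0011906364464566923))
```

Call:
drive_tool(offset=[[0,0,0],[-0.32,-0.83,0],[-0.32,-0.83,0],[-0.32,-0.82,0.5],[-0.31,-0.82,0.8],[0,0,1],[0,0,1],[0,0,1],[0,0,0.9],[0,0,0.5]], turn=[[0,0,-0.25],[0,0,0],[0,0,0],[0,0,0],[0,0,0],[0,0,0],[0,0,0],[0,0,0],[0,0,0],[0,0,0]], hand=[0.6,0.6,0.6,0.6,0.6,0.6,0.6,0.6,0.6,0.6])

```text
time_s: 38.6
position: [0.4987, 0.4022, 0.0761]
tool_rot: [[0.965, 0.264, -0.003], [0.264, -0.965, -0.001], [-0.003, 0.001, -1.0]]
ft_force: [-0.2, -0.9, 0.2]
grip_width: 0.0511
gripper_force: 0.0
```

Call:
drive_tool(offset=[[0,0,0],[0,0,0],[0,0,0.7],[0,0,0.5],[0,0,0.2],[0,0,0],[0,0,0],[0,0,0],[0,0,0],[0,0,0]], turn=[[0,0,0],[0,0,0],[0,0,0],[0,0,0],[0,0,0],[0,0,0],[0,0,0],[0,0,0],[0,0,0],[0,0,0]], hand=[0.6,0.6,0.6,0.6,0.6,0.6,0.6,0.6,0.6,0.6])

```text
time_s: 39.85
position: [0.4991, 0.4026, 0.0227]
tool_rot: [[0.965, 0.264, 0.0], [0.264, -0.965, 0.0], [0.0, -0.0, -1.0]]
ft_force: [-0.1, 0.6, 0.4]
grip_width: 0.0511
gripper_force: 0.0
```

Call:
drive_tool(offset=[[0,0,0.08],[0,0,0],[0,0,0],[0,0,0],[0,0,0],[0,0,0],[0,0,0],[0,0,0],[0,0,-0.4],[0,0,-0.8]], turn=[[0,0,0],[0,0,0],[0,0,0],[0,0,0],[0,0,0],[0,0,0],[0,0,0],[0,0,0],[0,0,0],[0,0,0]], hand=[0.4,0.2,0,0,0,0,0,0,0,0], newtons=80)

```text
time_s: 41.1
position: [0.4985, 0.4022, 0.0673]
tool_rot: [[0.965, 0.264, -0.002], [0.264, -0.965, -0.001], [-0.003, 0.001, -1.0]]
ft_force: [0.3, -0.4, -3.1]
grip_width: 0.0102
gripper_force: 78.0
```

Call:
drive_tool(offset=[[0,0,-0.97],[0,0,-0.97],[0,0,-0.97],[0,0,-0.97],[0,0,-0.97],[0,0,-0.97],[0,0,0],[0.4,0.9,0],[0.4,0.9,0],[0.4,0.9,0]], turn=[[0,0,0],[0,0,0],[0,0,0],[0,0,0.87],[0,0,0.87],[0,0,0.87],[0,0,0.87],[0,0,0],[0,0,0],[0,0,0]], hand=[0,0,0,0,0,0,0,0,0,0])

```text
time_s: 42.35
position: [0.5361, 0.2891, 0.3009]
tool_rot: [[0.995, -0.097, 0.0], [-0.097, -0.995, -0.0], [0.0, -0.0, -1.0]]
ft_force: [0.9, 1.0, -3.5]
grip_width: 0.0105
gripper_force: 78.3
```

Call:
drive_tool(offset=[[0.4,0.9,0],[0.4,0.9,0],[0,0.4,0],[0,0,0],[0,0,0],[0,0,0],[0,0,0],[0,0,0],[0,0,0],[0,0,0]], turn=[[0,0,0],[0,0,0],[0,0,0],[0,0,0],[0,0,0],[0,0,0],[0,0,0],[0,0,0],[0,0,0],[0,0,0]], hand=[0,0,0,0,0,0,0,0,0,0])

```text
time_s: 43.6
position: [0.5595, 0.1997, 0.3001]
tool_rot: [[0.995, -0.098, -0.0], [-0.098, -0.995, 0.0], [-0.0, -0.0, -1.0]]
ft_force: [0.7, -0.1, -3.3]
grip_width: 0.0101
gripper_force: 78.4
```

```bash
python3 - <<'E'
from h import *
c=camera_info("wrist");a=get_image("wrist");cv2.imwrite("pics/w11.png",a);np.save("w11.npy",c,allow_pickle=True)
o=np.zeros((600,800,3),np.uint8);o[:250,:400]=cv2.resize(a,(400,250))
o[:,400:]=cv2.resize(a[:330,420:640],(400,600),interpolation=cv2.INTER_CUBIC)
w7=cv2.imread("pics/w7.png");o[250:600,:400]=cv2.resize(w7[60:270,440:640],(400,350),interpolation=cv2.INTER_CUBIC);cv2.imwrite("pics/m11.png",o)
E
```

```text
(no output)
```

View pics/m11.png

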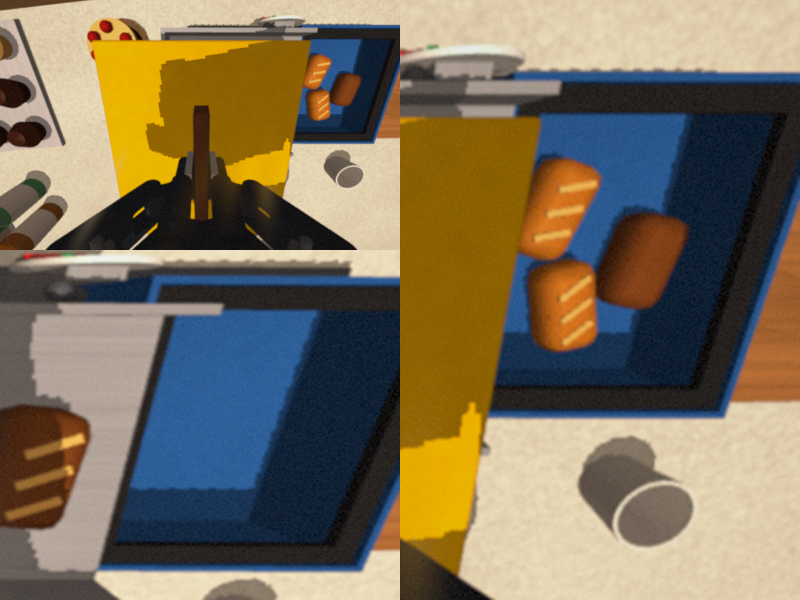

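Three rolls are in the tin (two golden, one dark turned over), and the cover is held squarely. Tin outer corners: w11 near-right (599.9,228.3); w7 near-right (620,252), near-left (490,250.8), far-left (517.5,78).

```bash
python3 - <<'E'
from h import *
np.set_printoptions(precision=4,suppress=True)
C={n:np.load(n+".npy",allow_pickle=True).item() for n in("w4","w7","w10","w11")}
t=np.radians(-5.5);ex=np.array([np.cos(t),np.sin(t)]);ey=np.array([-np.sin(t),np.cos(t)])
# predicted offsets of each corner from tin centre
L=[("w11",(599.9,228.3),-110,-95),("w7",(620,252),-110,-95),("w7",(490,250.8),-110,95),("w7",(517.5,78),110,95),("w4",(500,133),110,-95),("w4",(432,275),-110,-95)]
for n,uv,a,b in L:
    p=onz(C[n],uv,.105)[:2]; print(n,a,b,p,"centre",p-ex*a/1e3-ey*b/1e3)
c=C["w11"]
print("far edge x",[onz(c,uv,.105)[:2]@ex for uv in((557,40.2),(557,228.3))], "->centre.ex")
print("tri near-right",tri((C["w11"],(599.9,228.3)),(C["w7"],(620,252)),(C["w4"],(432,275))))
# automatic: yellow cover in hand
im=cv2.imread("pics/w11.png");h=cv2.cvtColor(im,40);m=cv2.inRange(h,(20,150,60),(32,255,255))
m[:60]&=255
s=observe();zt=s["position"][2]-.0195+.012
for v in(70,100,130,160):
    x=np.flatnonzero(m[v]);p,q=onz(c,(x[0],v),zt),onz(c,(x[-1],v),zt);print(v,x[0],x[-1],(s["tool_rot"].T@(p-s["position"]))[:2],(s["tool_rot"].T@(q-s["position"]))[:2])
for u in(200,300,400):
    y=np.flatnonzero(m[:,u])[0];print(u,y,(s["tool_rot"].T@(onz(c,(u,y),zt)-s["position"]))[:2])
E
```

```text
w11 -110 -95 [ 0.4499 -0.1528] centre [ 0.5685 -0.0688]
w7 -110 -95 [ 0.4492 -0.1499] centre [ 0.5678 -0.0659]
w7 -110 95 [0.4678 0.0248] centre [ 0.5681 -0.0803]
w7 110 95 [0.6828 0.0153] centre [ 0.5642 -0.0687]
w4 110 -95 [ 0.6682 -0.1676] centre [ 0.5678 -0.0625]
w4 -110 -95 [ 0.4521 -0.1482] centre [ 0.5707 -0.0641]
far edge x [np.float64(0.6798571202819886), np.float64(0.4626451192668882)] ->centre.ex
tri near-right (array([ 0.4535, -0.1457,  0.1101]), np.float64(0.0015163738664973221))
70 140 495 [ 0.0971 -0.0874] [0.0971 0.0839]
100 154 491 [ 0.0834 -0.0832] [0.0834 0.0846]
130 159 485 [ 0.0688 -0.0835] [0.0688 0.0843]
160 164 478 [ 0.0532 -0.0837] [0.0531 0.0835]
200 40 [ 0.11   -0.0566]
300 65 [ 0.0993 -0.0101]
400 65 [0.0993 0.0378]
```

Call:
drive_tool(offset=[[0.1,0.6,0],[0.13,1,0],[0.13,1,0],[0.13,1,0],[0.13,1,0],[0.13,1,0],[0.12,0.99,0],[0,0,0.7],[0,0,1],[0,0,1]], turn=[[0,0,0],[0,0,0],[0,0,0],[0,0,0],[0,0,0],[0,0,0],[0,0,0],[0,0,0],[0,0,0],[0,0,0]], hand=[0,0,0,0,0,0,0,0,0,0])

```text
time_s: 44.9
position: [0.5684, -0.0662, 0.1912]
tool_rot: [[0.995, -0.098, 0.001], [-0.098, -0.995, -0.0], [0.001, 0.0, -1.0]]
ft_force: [0.5, 0.4, -3.6]
grip_width: 0.0105
gripper_force: 78.6
```

Call:
drive_tool(offset=[[0,0,0.8],[0,0,0.5],[0,0,0.1],[0,0,0],[0,0,0],[0,0,0],[0,0,0],[0,0,0],[0,0,0],[0,0,0]], turn=[[0,0,0],[0,0,0],[0,0,0],[0,0,0],[0,0,0],[0,0,0],[0,0,0],[0,0,0],[0,0,0],[0,0,0]], hand=[0,0,0,0,0,0,0,0,0,0])

```text
time_s: 46.15
position: [0.5684, -0.066, 0.1361]
tool_rot: [[0.995, -0.097, 0.0], [-0.097, -0.995, -0.0], [0.0, 0.0, -1.0]]
ft_force: [-0.5, -0.5, -3.9]
grip_width: 0.0101
gripper_force: 78.5
```

```bash
python3 - <<'E'
from h import *
np.set_printoptions(precision=4,suppress=True)
s=observe();c=camera_info("wrist");a=get_image("wrist");cv2.imwrite("pics/w12.png",a);np.save("w12.npy",c,allow_pickle=True)
print(s["position"],s["tool_rot"][0,:2],s["ft_force"],s["grip_width"])
hsv=cv2.cvtColor(a,40);Y=cv2.inRange(hsv,(20,150,60),(32,255,255));B=cv2.inRange(hsv,(100,120,40),(118,255,255))
tl=lambda uv,z:(s["tool_rot"].T@(onz(c,uv,z)-s["position"]))[:2]*1e3
zt=s["position"][2]-.0195+.012
for v in(60,90,120,150,180,210):
    y=np.flatnonzero(Y[v]);b=np.flatnonzero(B[v]);
    if len(y)==0:print(v,"noY",b[[0,-1]] if len(b) else 0);continue
    l=b[b<y[0]];r=b[b>y[-1]]
    print(v,"Y",y[0],y[-1],tl((y[0],v),zt),tl((y[-1],v),zt),"Bl",[ (x,tl((x,v),.105)) for x in (l[[0,-1]] if len(l) else [])],"Br",[(x,tl((x,v),.105)) for x in (r[[0,-1]] if len(r) else [])])
for u in(230,270,320,370,410,440):
    y=np.flatnonzero(Y[:,u]);b=np.flatnonzero(B[:,u]);b=b[b<y[0]] if len(y) else b
    print(u,y[:1],tl((u,y[0]),zt) if len(y) else 0,[(x,tl((u,x),.105)) for x in b[[0,-1]]] if len(b) else 0)
E
```

```text
[ 0.5684 -0.066   0.1361] [ 0.9952 -0.0975] [-0.5351 -0.495  -3.9292] 0.010076200452291233
60 noY [151 493]
90 Y 151 492 [ 88.071  -83.7917] [88.0077 84.1523] Bl [] Br []
120 Y 156 486 [ 73.789  -84.0368] [73.723  83.8679] Bl [] Br []
150 Y 162 480 [ 58.5293 -83.7726] [58.4605 83.5641] Bl [] Br []
180 Y 168 475 [ 42.188  -83.4896] [42.116  83.7837] Bl [] Br []
210 Y 173 469 [ 24.6462 -83.7507] [24.5709 83.4544] Bl [] Br []
230 [64] [ 99.714  -43.6641] [(np.int64(51), array([108.7196, -49.8921])), (np.int64(62), array([103.2519, -50.4669]))]
270 [64] [ 99.7071 -24.4976] [(np.int64(51), array([108.7118, -28.0088])), (np.int64(62), array([103.2439, -28.3341]))]
320 [65] [99.2616 -0.5393] [(np.int64(51), array([108.7021,  -0.6534])), (np.int64(62), array([103.2338,  -0.6667]))]
370 [65] [99.2529 23.4463] [(np.int64(51), array([108.6923,  26.7035])), (np.int64(62), array([103.2238,  27.0022]))]
410 [65] [99.2459 42.6357] [(np.int64(51), array([108.6845,  48.5902])), (np.int64(60), array([104.2194,  49.0379]))]
440 [65] [99.2407 57.0284] [(np.int64(51), array([108.6786,  65.0058])), (np.int64(61), array([103.7121,  65.6738]))]
```

The rim is centred on the cover to within about 1.5 mm, so I lower it into the mouth.

Call:
drive_tool(offset=[[-0.03,0,0],[0,0,0.1],[0,0,0.1],[0,0,0.1],[0,0,0.09],[0,0,0.05],[0,0,0.05],[0,0,0.05],[0,0,0.05],[0,0,0]], turn=[[0,0,0],[0,0,0],[0,0,0],[0,0,0],[0,0,0],[0,0,0],[0,0,0],[0,0,0],[0,0,0],[0,0,0]], hand=[0,0,0,0,0,0,0,0,0,0])

```text
time_s: 47.45
position: [0.5673, -0.066, 0.1131]
tool_rot: [[0.995, -0.097, 0.001], [-0.097, -0.995, -0.0], [0.001, 0.0, -1.0]]
ft_force: [-3.7, 0.4, 5.5]
grip_width: 0.0105
gripper_force: 79.6
```

Call:
drive_tool(offset=[[0,0,0.04],[0,0,0.04],[0,0,0.03],[0,0,0],[0,0,0],[0,0,0],[0,0,0],[0,0,0],[0,0,0],[0,0,0]], turn=[[0,0,0],[0,0,0],[0,0,0],[0,0,0],[0,0,0],[0,0,0],[0,0,0],[0,0,0],[0,0,0],[0,0,0]], hand=[0,0,0,0,0,0,0,0,0,0])

```text
time_s: 48.7
position: [0.5674, -0.066, 0.112]
tool_rot: [[0.995, -0.097, 0.003], [-0.097, -0.995, -0.001], [0.003, 0.001, -1.0]]
ft_force: [-12.9, 3.2, 32.1]
grip_width: 0.0105
gripper_force: 83.4
```

Hard stop reached (32 N), so the seal is down. I release and look.

Call:
drive_tool(offset=[[0,0,-0.08],[0,0,0],[0,0,0],[0,0,0],[0,0,0],[0,0,-0.4],[0,0,-0.8],[0,0,-1],[0,0,-1],[0,0,-1]], turn=[[0,0,0],[0,0,0],[0,0,0],[0,0,0],[0,0,0],[0,0,0],[0,0,0],[0,0,0],[0,0,0],[0,0,0]], hand=[0,0.2,0.4,0.6,0.6,0.6,0.6,0.6,0.6,0.6])

```text
time_s: 49.95
position: [0.5671, -0.0659, 0.2806]
tool_rot: [[0.995, -0.098, -0.0], [-0.098, -0.995, 0.0], [-0.0, -0.0, -1.0]]
ft_force: [0.5, -0.1, 0.2]
grip_width: 0.0511
gripper_force: 0.0
```

Call:
drive_tool(offset=[[0,0,0],[0,0,0],[0,0,0],[0,0,0],[0,0,0],[0,0,0],[0,0,0],[0,0,0],[0,0,0],[0,0,0]], turn=[[0,0,0],[0,0,0],[0,0,0],[0,0,0],[0,0,0],[0,0,0],[0,0,0],[0,0,0],[0,0,0],[0,0,0]], hand=[0.6,0.6,0.6,0.6,0.6,0.6,0.6,0.6,0.6,0.6])

```text
time_s: 51.2
position: [0.5672, -0.066, 0.2793]
tool_rot: [[0.995, -0.098, 0.0], [-0.098, -0.995, 0.0], [0.0, -0.0, -1.0]]
ft_force: [-0.2, -0.6, -0.2]
grip_width: 0.0514
gripper_force: 0.0
```

```bash
python3 - <<'E'
from h import *
np.set_printoptions(precision=4,suppress=True)
s=observe();c=camera_info("wrist");a=get_image("wrist");b=get_image("side");g=get_image("scene")
o=np.zeros((600,800,3),np.uint8);o[:300,:480]=cv2.resize(a,(480,300));o[300:,:400]=cv2.resize(b[100:250,230:430],(400,300));o[300:,400:]=cv2.resize(g[170:320,250:450],(400,300));cv2.imwrite("pics/m13.png",o)
hsv=cv2.cvtColor(a,40);Y=cv2.inRange(hsv,(20,150,60),(32,255,255));B=cv2.inRange(hsv,(100,120,40),(118,255,255))
tl=lambda uv,z:(s["tool_rot"].T@(onz(c,uv,z)-s["position"]))[:2]*1e3
print(s["position"],s["ft_force"])
for v in(110,140,170):
    y=np.flatnonzero(Y[v]);b=np.flatnonzero(B[v]);l=b[b<y[0]];r=b[b>y[-1]]
    print(v,"Y",[tl((k,v),.105) for k in y[[0,-1]]],"B",[tl((k,v),.105) for k in [*l[[0,-1]][:2],*r[[0,-1]][:2]]] if len(l) and len(r) else (len(l),len(r)))
for u in(260,300,340,380):
    y=np.flatnonzero(Y[:,u]);b=np.flatnonzero(B[:,u]);b=b[b<y[0]];print(u,tl((u,y[0]),.105),[tl((u,k),.105) for k in b[[0,-1]]])
E
```

```text
[ 0.5672 -0.066   0.2793] [-0.2154 -0.5921 -0.2102]
110 Y [array([ 73.1166, -86.5234]), array([73.0635, 81.2101])] B (6, 0)
140 Y [array([ 41.6354, -86.1787]), array([41.5795, 80.6447])] B (6, 0)
170 Y [array([  7.9498, -86.9457]), array([ 7.89  , 81.1757])] B (2, 0)
260 [103.5462 -63.1378] [array([110.1454, -62.6704]), array([106.3863, -62.9366])]
300 [103.5339 -22.0646] [array([110.1333, -21.8984]), array([106.3741, -21.993 ])]
340 [103.5217  19.0106] [array([109.1844,  18.8948]), array([106.362 ,  18.9526])]
380 [103.5094  60.0878] [array([109.1724,  59.7136]), array([106.3498,  59.9001])]
```

View pics/m13.png

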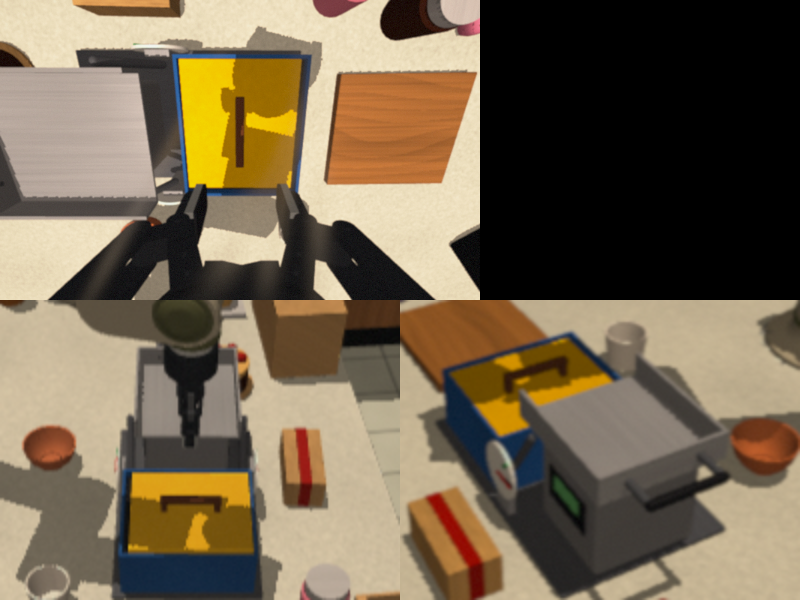

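The cover lies level and flush inside the blue rim, the pan is level and empty, and the bystanders are in place. Handing in.

```bash
python3 -c "
from rig import env
print(env.close_job())"
```

```text
the job is handed in; nothing more can be done
None
```

I handed the job in: all three rolls are in the blue tin, the pan is level, and the yellow cover was pressed to its stop and looks flush with the rim; no verdict came back.

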